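# Set the sprung dividers to the 30 mm strip lines

### The arm

A 7-joint arm with a two-finger parallel gripper is mounted at the origin on the work surface. World frame = base frame: x ahead of the robot, y to its left, z up, the work surface at z = 0. Lengths are in m, angles in rad, forces in N, time in s.
With the tool pointing down it reaches from about 0.425 to 0.925 m from the base axis. Payload 6.8 kg.
Tool frame: the origin (TCP) lies midway between the tips of the shut fingers; the grasp point (between the pads) lies r.grip_point_offset behind it (r.grip_point_offset is the distance from the TCP to the grasp point, in m); z points along the fingers, y is the direction in which the jaws open and shut (so a half turn about z gives the same grasp; the last joint's range is limited). The gripper opens to 85 mm and grips with 20 to 120 N. Pads are 22 mm wide; open, the fingers measure 114 mm over their backs; the gripper's body (76 mm by 85 mm) begins 54 mm behind the grasp point. The pads swing forward as they close: fully open they stand 13 mm farther back than shut.
Start: joints at [-1.237, 0.477, 0.022, 1.555, -0.011, 1.109, -0.083], TCP at [0.289, 0.61, 0.231] pointing down, gripper open.
Joint ranges: [-2.96, 2.96], [-0.34, 2.1], [-1.41, 1.46], [0.24, 2.44], [-1.37, 4.51], [0.17, 1.92], [-2.96, 2.96]. Speed limits (rad/s): [2.39, 2.39, 3.14, 3.14, 3.14, 3.14, 3.14].

### API

Orientations are given as a rotation vector (axis times angle).
In Python, from bench import r gives the robot as it stands. The module is installed in compiled form; this text tells all that it offers.
- The arm moves only by the tool play_rows, never from a script. Its argument "deltas" is a list of rows, each a list of 3 entries, a list of its own where there are three numbers: the finger opening in mm, from 0 to 85.4, then the shift along the tool's x, y, z in mm, then the turn, a rotation vector about the tool's x, y, z in rad. A call has 1 to 8 rows; each row is the pose to reach, as a shift and turn from the pose measured when the call began, along the tool's axes at that moment; what a row does not reach only later rows make up. A row lasts 1/8 s, in which the tool goes at most 62.5 mm and 10.7 degrees, less where a joint would pass 70% of its speed; a pose out of reach is approached as far as the arm can. A call with a gripper value outside its range is refused whole. The fingers move at their own pace and stop on an object; "squeeze" is the grip in N (left out, the last holds). Time passes only in rows, so rows that repeat a pose let the fingers close. It gives the time, the measured TCP pose, the force and the opening at its end, in the units of the state.
- r.get_obs(): the state, without advancing time (a new reading comes with each control period).
- r.grab_frame(name): name is "scene" or "top" or "wrist"; returns (picture, depth): 480x640x3 uint8, red, green, blue; 480x640 float32, m along the optical axis (not along the pixel's ray), 0 where there is no reading.
- r.camera_model(name): a dict with "mtx" (3x3 intrinsics, pixels), "D" ([k1, k2, p1, p2, k3] as OpenCV has them; the pictures are not rectified), "rvec" (rotation vector, rad) and "tvec" (3), from world to camera coordinates, as OpenCV has them; the wrist camera has in their place "T_tool_cam" (4x4, takes a point from camera to tool coordinates, whose origin is the TCP and whose axes are the flange's). Camera axes: x right, y down, z forward; pixel columns grow to the right and rows downward; lengths in m; the calibration is good to about 2 mm. A picture is of the moment at which its call begins: read the wrist's pose just before it. camera_model takes no time and is no camera call.
- r.hand_in(): hands the job in, once; it reports no verdict.
The state is a dict: "clock": time; "joints": joint angles; "qvel": joint speeds; "tau": joint torques, N m; "tcp_pos": TCP position; "orientation": TCP orientation; "contact_force": force on the tool from outside, world axes, zero at the start; "moment": the same for the moment, N m; "grip_width": finger opening in m.
Only numpy, scipy, OpenCV 4.12 (cv2) and the standard library are available. Lean on these libraries where they do the work, as an engineer would, in place of code of your own. Each camera call takes 0.05 s, during which the arm holds its last target. There are 200 camera calls.

### The job

Get the sprung dividers set for cutting 30 mm toffee strips: take the bench scraper from its rack, wipe all the toffee chips off the white marking board with it (not with the fingers), hang the scraper back in the rack and let go. Then pick up the dividers and squeeze them until the two points are 30 mm apart, one directly over each of the board's two long engraved lines, just clear of the board and carried by the gripper alone. Finish while still holding the dividers there with the gap steady, and leave the bottle, the tub and the ramekin where they stand.

Things in the scene. Friction and masses are not known exactly. Their poses are not given: they have to be found in the camera images.
- board: White plastic marking board, 120 (x) by 200 (y) by 20 mm high, fixed to the counter. Origin: centre of its underside, so its top is at z = 20 mm. Two long straight dark engraved lines, 104 mm long, run along its x axis at y = +15 and y = -15 mm, centred in x; a row of short ruler ticks lies along its far (+x) edge.
- line_left (a point): Middle of the long engraved line at board y = +15 mm, on the board's top.
- line_right (a point): Middle of the long engraved line at board y = -15 mm, on the board's top.
- rack: Steel hanging rack for the scraper, fixed: two upright cheeks 110 mm long (x), 8 mm thick and 85 mm high, with an open slot 14 mm wide between them along x, on a 110 by 60 by 4 mm foot. Origin: centre of its underside.
- scraper: Bench scraper, 180 g. Steel blade 130 mm long (x), 2.5 mm thick (y), lower edge at z = 0; black plastic grip on top 130 long, 24 thick (y), from z = 78 to 110 mm. Origin: middle of the lower edge. It starts, and is home, hanging in the rack: blade in the slot (about 5.7 mm to spare each side), grip resting on the cheeks, x axes alike, middles within 30 mm, origin 7 mm above the rack's.
- dividers: Sprung dividers, 92 g, lying on the counter: a bow of dark strip steel and two straight legs 16 mm high, 4 mm thick, that close horizontally and end in slender points. Origin: on the centre line at underside height, at the legs' ridged grip place; +x to the points, y across. Leg hinges at x = -65, y = +/-15 mm; bow's rear x = -81 mm. Open, the legs measure 49 mm over their outsides at the origin.
- leg_left (a joint): Closing angle of the left leg; the right mirrors it. 0: open, points 64 mm apart. 0.114 rad: points 30 mm apart, legs parallel and 34 mm over their outsides anywhere along them. 0.21: nearly shut. A spring opens them: each leg at the grip place takes about 4 N to start closing, 14 N at 30 mm.
- point_left (a point): Tip of the dividers' left (+y) leg, 150 mm ahead of the hinges (85 mm ahead of the dividers' origin) and 3 mm above their underside.
- point_right (a point): Tip of the dividers' right (-y) leg, likewise.
- chip0: Loose chip of hard nut toffee, about 11 g, brown, 28 by 22 by 13 mm, lying on the board at the start. Origin: its centre.
- chip1: Loose chip of hard nut toffee, about 11 g, brown, 25 by 24 by 13 mm, lying on the board at the start. Origin: its centre.
- chip2: Loose chip of hard nut toffee, about 11 g, brown, 32 by 20 by 12 mm, lying on the board at the start. Origin: its centre.
- chip3: Loose chip of hard nut toffee, about 11 g, brown, 26 by 22 by 14 mm, lying on the board at the start. Origin: its centre.
- squeeze_bottle: White squeeze bottle, 54 mm across, 120 mm high. Origin: centre of its underside. Not to be disturbed.
- tub: Clear plastic tub, 90 mm across, 70 mm high. Origin: centre of its underside. Not to be disturbed.
- ramekin: White ramekin, 84 mm across, 42 mm high. Origin: centre of its underside. Not to be disturbed.
Not all that is in view belongs to the job. What is meant by the scraper is not orange, and is the larger of those in its own colour.

How it is judged:
On the way, in this order (a step that is already met when the one before it is completed fails the run):
1. all four toffee chips are wiped off the board ((height (world z) of chip0 below 0.0225 m or x of chip0 in the frame of board below -0.085 m or x of chip0 in the frame of board above 0.085 m or y of chip0 in the frame of board below -0.125 m or y of chip0 in the frame of board above 0.125 m) and (height (world z) of chip1 below 0.0225 m or x of chip1 in the frame of board below -0.085 m or x of chip1 in the frame of board above 0.085 m or y of chip1 in the frame of board below -0.125 m or y of chip1 in the frame of board above 0.125 m) and (height (world z) of chip2 below 0.0225 m or x of chip2 in the frame of board below -0.085 m or x of chip2 in the frame of board above 0.085 m or y of chip2 in the frame of board below -0.125 m or y of chip2 in the frame of board above 0.125 m) and (height (world z) of chip3 below 0.0225 m or x of chip3 in the frame of board below -0.085 m or x of chip3 in the frame of board above 0.085 m or y of chip3 in the frame of board below -0.125 m or y of chip3 in the frame of board above 0.125 m)), for 0.2 s.
2. the scraper hangs in its rack again and is let go (horizontal distance between scraper and rack below 0.03 m and z of scraper in the frame of rack between 0.003 and 0.013 m and angle between scraper's own z axis and vertical below 0.15 rad and angle between the x axis of scraper and the x axis of rack, either way round below 0.2 rad and contact force between the fingers and scraper below 0.1 N), for 0.2 s.
At the end, for the whole second after the job is handed in: Chips off the board; scraper hung in the rack, let go; dividers held still by the fingers alone (under 0.5 N on the board), points 30 mm apart within 3 mm, each within 6 mm of its own line and at most 15 mm over the board (all of step 1 and all of step 2 and distance between point_left and point_right between 0.027 and 0.033 m and ((y of point_left in the frame of board between 0.009 and 0.021 m and x of point_left in the frame of board between -0.05 and 0.05 m and z of point_left in the frame of board between 0.018 and 0.035 m and y of point_right in the frame of board between -0.021 and -0.009 m and x of point_right in the frame of board between -0.05 and 0.05 m and z of point_right in the frame of board between 0.018 and 0.035 m) or (y of point_left in the frame of board between -0.021 and -0.009 m and x of point_left in the frame of board between -0.05 and 0.05 m and z of point_left in the frame of board between 0.018 and 0.035 m and y of point_right in the frame of board between 0.009 and 0.021 m and x of point_right in the frame of board between -0.05 and 0.05 m and z of point_right in the frame of board between 0.018 and 0.035 m)) and contact force between the fingers and dividers above 2 N and contact force between dividers and board below 0.5 N and height (world z) of dividers above 0.015 m and linear speed of each of dividers, scraper below 0.02 m/s and velocity of joint leg_left between -0.05 and 0.05 rad/s); the arm keeps its last pose, push and grip.
It fails at once if the fingers push a toffee chip (over 1 N) (contact force between the fingers and chip0 above 1 N or contact force between the fingers and chip1 above 1 N or contact force between the fingers and chip2 above 1 N or contact force between the fingers and chip3 above 1 N).
It fails at once if the bottle, the tub or the ramekin is moved more than 20 mm (distance of any of squeeze_bottle, tub, ramekin from where it was at the start of the episode above 0.02 m).
It also fails if it takes over 64 s, if anything falls off the work surface, if the arm or the gripper's body presses on something with over 40 N, if the wrist force passes 120 N, or if a joint passes its speed limit or range.

## Working session

There is one attempt and no reset: what is moved stays moved. The work goes in short steps, Python scripts to look and compute and a tool call to move; the robot and the scene stay as the last step left them, time stands still between calls to the robot, and variables do not carry over. Pictures are saved under pics/ and viewed, about 8 in all and at most 12, crops included, and the job is handed in when it is done.

Besides the shell and the picture viewer there is one more tool, called after "Call:" in YAML: its name, and indented under it one key for each argument. play_rows: Moves the arm, as the interface text tells. Its arguments: {"type":"object","properties":{"deltas":{"type":"array"},"squeeze":{"type":"number"}},"required":["deltas"]}

```bash
mkdir -p pics; python3 - <<'E'
from bench import r
import cv2,numpy as np
o=r.get_obs();print(o,r.grip_point_offset)
for n in("scene","top"):
    p,d=r.grab_frame(n);cv2.imwrite(f"pics/{n}0.png",p[:,:,::-1]);np.savez(f"{n}0.npz",p=p,d=d)
    print(n,r.camera_model(n))
print(r.camera_model("wrist"))
E
```

```text
{'clock': 0.0, 'joints': array([-1.2371191 ,  0.47778854,  0.02234158,  1.5564837 , -0.01151374,
        1.10934877, -0.08312073]), 'qvel': array([ 0.00115293, -0.00122691,  0.000261  ,  0.00161259,  0.00130564,
       -0.00027297, -0.00084424]), 'tau': array([ 3.31811361e-05, -5.96457195e+01,  1.60807963e+00, -2.81191170e+01,
        1.25291423e-02,  9.36638389e-03,  4.15559043e-06]), 'tcp_pos': array([0.28834015, 0.60962333, 0.23031992]), 'orientation': array([-6.88260358e-01, -3.06497695e+00,  2.95019403e-03]), 'contact_force': array([0.01968567, 0.15283588, 0.06947417]), 'moment': array([ 0.00144371, -0.02925137,  0.02200556]), 'grip_width': 0.08498048572449923} 0.0187
scene {'mtx': array([[603.39978683,   0.        , 324.00520319],
       [  0.        , 603.39978683, 241.87928224],
       [  0.        ,   0.        ,   1.        ]]), 'D': array([0.03394884, 0.        , 0.        , 0.        , 0.        ]), 'rvec': array([ 0.8242151 ,  2.63829372, -1.00728469]), 'tvec': array([ 0.45268656, -0.25554177,  1.49908294])}
top {'mtx': array([[506.39600299,   0.        , 314.08746389],

[... 189 characters left out ...]
: array([ 2.22750302, -2.16717252,  0.09905434]), 'tvec': array([0.01712486, 0.59002611, 1.29539095])}
{'mtx': array([[420.76787934,   0.        , 316.16927697],
       [  0.        , 420.76787934, 237.692135  ],
       [  0.        ,   0.        ,   1.        ]]), 'D': array([-0.05489019,  0.        ,  0.        ,  0.        ,  0.        ]), 'T_tool_cam': array([[-1.44230782e-04, -9.62195133e-01, -2.72360983e-01,
         6.86811692e-02],
       [ 9.99999905e-01, -2.50959009e-04,  3.57028997e-04,
         3.40027463e-04],
       [-4.11883005e-04, -2.72360906e-01,  9.62195078e-01,
        -1.43587953e-01],
       [ 0.00000000e+00,  0.00000000e+00,  0.00000000e+00,
         1.00000000e+00]])}
```

View pics/top0.png

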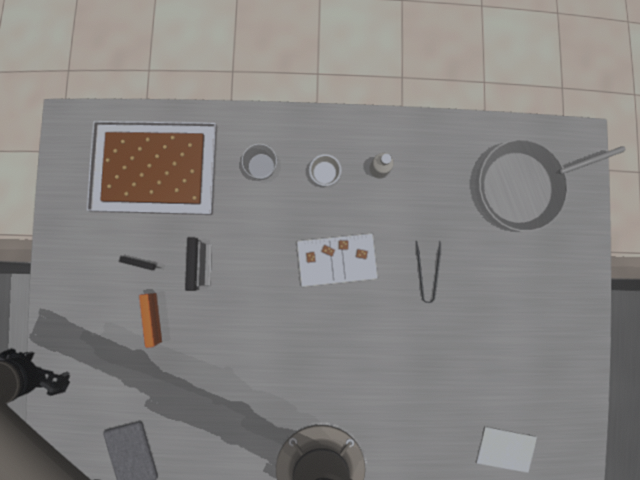

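View pics/scene0.png

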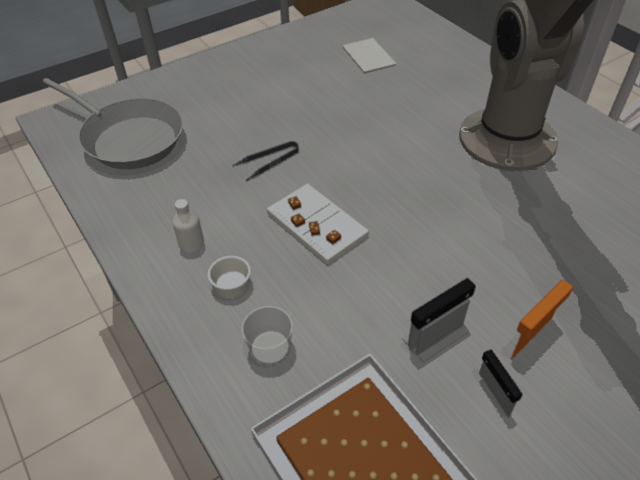

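The top view shows the board (337,260) with 4 chips, the hung black scraper (192,263), the dividers (428,270) with points toward +x, and the tub, ramekin and bottle in a row at v≈165. The scene view agrees. Next I'll measure them.

```bash
cat > h.py <<'E'
from bench import r
import cv2,numpy as np
from scipy.spatial.transform import Rotation as R
def cam(n,o=None):
    m=r.camera_model(n)
    if n=="wrist":
        T=np.eye(4);T[:3,:3]=R.from_rotvec(o["orientation"]).as_matrix();T[:3,3]=o["tcp_pos"]
        T=T@m["T_tool_cam"];return m,T[:3,:3],T[:3,3]
    W=cv2.Rodrigues(m["rvec"])[0];return m,W.T,-W.T@m["tvec"]
def rays(n,uv,o=None):
    m,A,c=cam(n,o);q=cv2.undistortPoints(np.float64(uv).reshape(-1,1,2),m["mtx"],m["D"])[:,0]
    return c,np.c_[q,np.ones(len(q))]@A.T
def onz(n,uv,z,o=None):
    c,d=rays(n,uv,o);return c+d*((z-c[2])/d[:,2])[:,None]
def cloud(n,dep,uv,o=None):
    c,d=rays(n,uv,o);uv=np.int32(uv);return c+d*dep[uv[:,1],uv[:,0]][:,None]
def blobs(mask,amin):
    k,l,s,c=cv2.connectedComponentsWithStats(mask.astype(np.uint8))
    return [(s[i],np.argwhere(l==i)[:,::-1]) for i in range(1,k) if s[i][4]>=amin]
def rect(P):
    (c,wh,a)=cv2.minAreaRect(np.float32(P[:,:2]*1000));return np.round(c,1),np.round(wh,1),round(a,1)
E
python3 - <<'E'
from h import *
f=np.load("top0.npz");p=f["p"];hsv=cv2.cvtColor(p,cv2.COLOR_RGB2HSV)
def roi(m,x0,x1,y0,y1):
    z=np.zeros_like(m);z[y0:y1,x0:x1]=m[y0:y1,x0:x1];return z
V=hsv[...,2];S=hsv[...,1]
for nm,m,z,a in [("board",roi((V>165),285,390,225,295),.02,200),("chips",roi((S>90),285,390,225,295),.03,8),
  ("scraper",roi(V<45,180,205,225,300),.117,50),("div",roi(V<85,405,450,230,310),.016,30)]:
    for s,uv in blobs(m,a):
        P=onz("top",uv,z);print(nm,s,rect(P),P.mean(0).round(3), "z",np.median(cloud("top",f["d"],uv)[:,2]).round(3))
for nm,uv,z in [("tub",(260,162),.0),("ram",(324,171),0),("bot",(379,166),0.05),]:
    print(nm,onz("top",[uv],z))
for nm,(x0,x1,y0,y1) in dict(tub=(235,285,138,188),ram=(303,348,148,193),bot=(362,400,145,185),pan=(460,570,130,240)).items():
    g=np.stack(np.meshgrid(range(x0,x1),range(y0,y1)),-1).reshape(-1,2);P=cloud("top",f["d"],g);P=P[P[:,2]>.02]
    print(nm,rect(P),P[:,2].max())
E
```

```text
board [ 298  234   79   52 2689] (array([548.3, -27. ]), array([115.3, 195.3]), 7.4) [ 0.544 -0.027  0.02 ] z 0.02
chips [340 241   7   8  52] (array([587. , -41.2]), array([18.2, 15.5]), 1.3) [ 0.587 -0.041  0.03 ] z 0.034
chips [323 246  11   9  58] (array([570.9,  -1.8]), array([26.5, 13.9]), 65.0) [ 0.571 -0.002  0.03 ] z 0.032
chips [357 250  10   8  56] (array([564.6, -89. ]), array([22.3, 16.3]), 79.8) [ 0.565 -0.089  0.03 ] z 0.034
chips [307 253   7   9  52] (array([552.4,  43.1]), array([20.6, 15.4]), 1.6) [0.553 0.042 0.03 ] z 0.034
div [416 242   9  59 125] (array([ 523.9, -244.5]), array([153.3,   7.2]), 7.7) [ 0.525 -0.244  0.016] z 0.01
div [430 245  10  57 120] (array([ 519.5, -288.7]), array([  9. , 149.3]), 82.4) [ 0.519 -0.289  0.016] z 0.008
tub [[0.80348109 0.18309719 0.        ]]
ram [[0.78417423 0.01157553 0.        ]]
bot [[ 0.79149942 -0.12841949  0.05      ]]
tub (array([662.1, 147.2]), array([356.4,  88.6]), 13.9) 1.331502846369689
ram (array([659.3,  14.2]), array([ 81.6, 322.4]), 87.7) 1.331502846369689
bot (array([665.2, -33.1]), array([ 53.5, 377.2]), 52.2) 1.331502846369689
pan (array([ 619.1, -321.4]), array([248.1, 762.4]), 35.3) 1.331502846369689
```

```bash
python3 - <<'E'
from h import *
f=np.load("top0.npz");p=f["p"];d=f["d"]
g=np.stack(np.meshgrid(range(165,230),range(220,310)),-1).reshape(-1,2);P=cloud("top",d,g);ok=(d[g[:,1],g[:,0]]>0)
for a,b in[(.105,.135),(.07,.1),(.003,.06)]:
    q=P[ok&(P[:,2]>a)&(P[:,2]<b)];print(a,len(q),rect(q) if len(q)>3 else 0,np.median(q[:,2]))
for s,uv in blobs((p.max(2)<60)&(np.indices(p.shape[:2])[1]<230)&(np.indices(p.shape[:2])[0]<310),40): print(s,rect(onz("top",uv,.117)))
for nm,(x0,x1,y0,y1) in dict(tub=(235,285,138,188),ram=(303,348,148,193),bot=(362,400,145,185),div=(405,450,230,310),other=(110,180,245,350)).items():
    g=np.stack(np.meshgrid(range(x0,x1),range(y0,y1)),-1).reshape(-1,2);P=cloud("top",d,g);P=P[(P[:,2]>(.006 if nm=="div" else .02))&(d[g[:,1],g[:,0]]>0)]
    print(nm,rect(P),P[:,2].max().round(3))
E
```

```text
0.105 522 (array([524.2, 332.7]), array([125.6,  25.7]), 1.3) 0.1163855181855099
0.07 172 (array([525. , 319.7]), array([127.4,   7.7]), 1.4) 0.08433562665201844
0.003 1023 (array([526.1, 339.5]), array([234.7, 170.8]), 2.0) 0.004657976841029976
[186 238  12  52 511] (array([525.4, 328.5]), array([122.7,  26.6]), 2.2)
[120 257  36  13 196] (array([523.4, 461.2]), array([89. , 12.9]), 78.1)
tub (array([791.6, 179.6]), array([90. , 86.8]), 2.2) 0.076
ram (array([779.3,   9.3]), array([82.9, 80.4]), 1.7) 0.048
bot (array([ 793.8, -133.7]), array([53. , 51.7]), 88.0) 0.126
div (array([ 529.4, -268. ]), array([210.8, 117.7]), 0.5) 0.024
other (array([441.4, 442.9]), array([240. ,  83.1]), 23.2) 0.117
```

```bash
cat >> h.py <<'E'
def go(x,y,z,yaw):
    "tool deltas (mm, rad) to TCP xyz in mm, tool down, tool y at yaw+90 deg"
    o=r.get_obs();A=R.from_rotvec(o["orientation"]);a=np.deg2rad(yaw)
    B=R.from_matrix(np.c_[[-np.cos(a),-np.sin(a),0],[-np.sin(a),np.cos(a),0],[0,0,-1]])
    t=A.inv().apply(np.array([x,y,z])/1000-o["tcp_pos"])*1000
    print("go",[round(v,1) for v in t],(A.inv()*B).as_rotvec().round(3).tolist(),"t",round(o["clock"],2),"tcp",o["tcp_pos"].round(4),"F",o["contact_force"].round(1),"w",o["grip_width"].round(4))
E
python3 -c "
from h import *
go(525,332,250,1.5)"
```

```text
Traceback (most recent call last):
  File "h.py", line 27, in go
    print("go",[round(v,1) for v in t],(A.inv()*B).as_rotvec().round(3).tolist(),"t",round(o["clock"],2),"tcp",o["tcp_pos"].round(4),"F",o["contact_force"].round(1),"w",o["grip_width"].round(4))
                                                                                                                                                                         ^^^^^^^^^^^^^^^^^^^^^
AttributeError: 'float' object has no attribute 'round'
```

```bash
sed -i 's/o\["grip_width"\].round(4)/round(o["grip_width"],4)/' h.py
python3 -c "
from h import *
go(525,332,250,1.5)"
```

```text
go [np.float64(-332.6), np.float64(-149.9), np.float64(-19.3)] [-0.002, -0.0, -0.468] t 0.1 tcp [0.2884 0.6097 0.2304] F [ 0.9  0.  -0.2] w 0.0853
```

Call:
play_rows:
  deltas:
    - [85, [-50, -22, -3], [0, 0, -0.06]]
    - [85, [-100, -45, -6], [0, 0, -0.14]]
    - [85, [-150, -67, -9], [0, 0, -0.21]]
    - [85, [-200, -90, -12], [0, 0, -0.28]]
    - [85, [-250, -112, -15], [0, 0, -0.35]]
    - [85, [-300, -135, -18], [0, 0, -0.42]]
    - [85, [-333, -150, -19], [0, 0, -0.468]]
    - [85, [-333, -150, -19], [0, 0, -0.468]]

```text
clock: 1.1
tcp_pos: [0.5278, 0.3276, 0.2494]
orientation: [0.031, -3.141, 0.005]
contact_force: [-1.5, 0.3, -0.4]
grip_width: 0.0853
```

```bash
sed -i 's/\[round(v,1) for v in t\]/t.round(1).tolist()/' h.py
python3 - <<'E'
from h import *
go(525,332,130,1.5)
o=r.get_obs();p,d=r.grab_frame("wrist");cv2.imwrite("pics/w1.png",p[:,:,::-1])
g=np.stack(np.meshgrid(range(640),range(480)),-1).reshape(-1,2);P=cloud("wrist",d,g,o)
ok=(d[g[:,1],g[:,0]]>0)&(abs(P[:,1]-.332)<.05)&(abs(P[:,0]-.525)<.09)
for a,b in[(.108,.13),(.08,.095)]:
    q=P[ok&(P[:,2]>a)&(P[:,2]<b)];print(a,len(q),rect(q),np.percentile(q[:,2],[5,50,95]))
for x in (.48,.525,.57):
    q=P[ok&(P[:,2]>.11)&(abs(P[:,0]-x)<.005)];print(x,q[:,1].min(),q[:,1].max())
E
```

```text
go [2.7, 4.8, 119.4] [-0.003, -0.0, -0.006] t 1.1 tcp [0.5278 0.3276 0.2494] F [-1.5  0.3 -0.4] w 0.0853
0.108 6527 (array([524.5, 331.9]), array([128.6,  24. ]), 0.3) [0.11522262 0.11766552 0.1188857 ]
0.08 657 (array([527.1, 332. ]), array([109.2,  30. ]), 0.2) [0.08450106 0.08573946 0.0869748 ]
0.48 0.31974420745303517 0.343511653767426
0.525 0.282016322149728 0.3819971122397918
0.57 0.320206294733137 0.3438915864026249
```

View pics/w1.png

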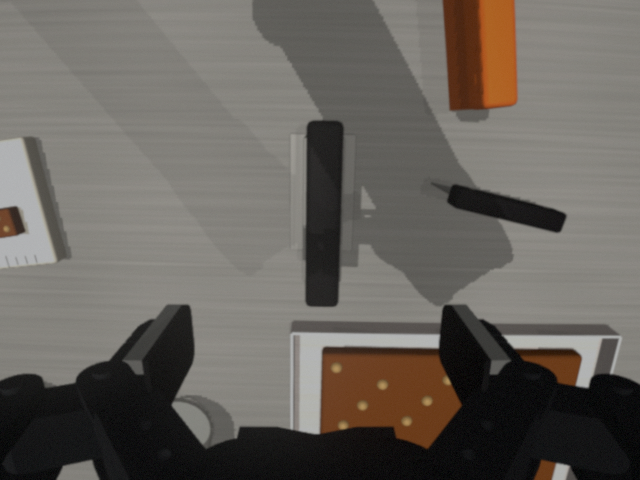

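Wrist view: the scraper grip (323,213) stands in its rack, with the orange one and the small black one well to the side. Descending and gripping.

Call:
play_rows:
  deltas:
    - [85, [1.5, 2, 40], [-0.003, 0, 0.01]]
    - [85, [3, 4.5, 80], [-0.003, 0, 0.015]]
    - [85, [3, 4.5, 115], [-0.003, 0, 0.015]]
    - [85, [3, 4.5, 145], [-0.003, 0, 0.015]]
    - [85, [3, 4.5, 160], [-0.003, 0, 0.015]]
    - [85, [3, 4.5, 160], [-0.003, 0, 0.015]]

```text
clock: 1.9
tcp_pos: [0.5216, 0.3348, 0.0885]
orientation: [0.014, -3.139, -0.0]
contact_force: [0.6, -0.3, -0.7]
grip_width: 0.085
```

```bash
python3 -c "
from h import *
go(524.5,332,89,.3)"
```

```text
go [-2.9, -2.9, -0.5] [0.0, -0.003, 0.004] t 1.9 tcp [0.5216 0.3348 0.0885] F [ 0.6 -0.3 -0.7] w 0.085
```

Call:
play_rows:
  deltas:
    - [85, [-3, -3, 0], [0, 0, 0]]
    - [85, [-3, -3, 0], [0, 0, 0]]
    - [24, [-3, -3, 0], [0, 0, 0]]
    - [20, [-3, -3, 0], [0, 0, 0]]
    - [18, [-3, -3, 0], [0, 0, 0]]
    - [18, [-3, -3, 0], [0, 0, 0]]
    - [18, [-3, -3, 0], [0, 0, 0]]
    - [18, [-3, -3, 0], [0, 0, 0]]
  squeeze: 60

```text
clock: 2.9
tcp_pos: [0.5248, 0.3319, 0.0888]
orientation: [0.014, -3.139, -0.0]
contact_force: [-0.4, -0.8, 3.7]
grip_width: 0.0232
```

```bash
python3 -c "
from h import *
go(524.5,332,219,.3); print(r.get_obs()['orientation'])"
```

```text
go [0.7, 0.1, -130.2] [0.0, -0.003, 0.004] t 2.9 tcp [0.5248 0.3319 0.0888] F [-0.4 -0.8  3.7] w 0.0232
[ 1.39649231e-02 -3.13896281e+00 -3.60080724e-04]
```

Call:
play_rows:
  deltas:
    - [18, [0, 0, -10], [0, 0, 0]]
    - [18, [0, 0, -30], [0, 0, 0]]
    - [18, [0, 0, -60], [0, 0, 0]]
    - [18, [0, 0, -90], [0, 0, 0]]
    - [18, [0, 0, -120], [0, 0, 0]]
    - [18, [0, 0, -130], [0, 0, 0]]
    - [18, [0, 0, -130], [0, 0, 0]]

```text
clock: 3.78
tcp_pos: [0.5251, 0.3319, 0.2188]
orientation: [0.014, -3.139, -0.001]
contact_force: [-0.8, 0.1, -1.3]
grip_width: 0.0231
```

```bash
python3 - <<'E'
from h import *
f=np.load("top0.npz");p=f["p"];V=p.max(2)
# board outline incl chips: hull of the white blob
m=np.zeros(V.shape,bool);m[225:295,285:390]=(p.min(2)>150)[225:295,285:390]
s,uv=max(blobs(m,200),key=lambda b:b[0][4]);print(rect(onz("top",uv,.02)))
a=np.deg2rad(7.4);c=np.array([.546,-.027])
print("grip box z check"); 
for yb in(-.122,.15):
    b=c+np.array([-np.sin(a),np.cos(a)])*yb;print(b)
    go(b[0]*1000,b[1]*1000,215 if yb<0 else 106,7.4)
E
```

```text
(array([547.5, -27.8]), array([118.1, 197.8]), 7.4)
grip box z check
[ 0.56171306 -0.14798388]
go [-32.3, -480.2, 3.5] [0.001, -0.002, -0.12] t 3.77 tcp [0.5251 0.3319 0.2188] F [-0.8  0.1 -1.3] w 0.0231
[0.52668066 0.12175067]
go [0.1, -210.3, 112.7] [0.001, -0.002, -0.12] t 3.77 tcp [0.5251 0.3319 0.2188] F [-0.8  0.1 -1.3] w 0.0231
```

Call:
play_rows:
  deltas:
    - [18, [-2, -30, 0], [0, 0, 0]]
    - [18, [-6, -90, 0], [0, 0, -0.02]]
    - [18, [-10, -150, 0], [0, 0, -0.04]]
    - [18, [-15, -210, 1], [0, 0, -0.06]]
    - [18, [-19, -270, 1], [0, 0, -0.08]]
    - [18, [-24, -340, 2], [0, 0, -0.1]]
    - [18, [-28, -410, 3], [0, 0, -0.12]]
    - [18, [-33, -460, 3], [0, 0, -0.12]]

```text
clock: 4.78
tcp_pos: [0.5608, -0.1264, 0.2138]
orientation: [0.203, -3.13, -0.002]
contact_force: [1.6, 0.1, -2.0]
grip_width: 0.0231
```

```bash
python3 - <<'E'
from h import *
go(563.3,-149,106,7.4)
E
```

```text
go [-0.1, -22.8, 107.8] [0.001, -0.005, 0.0] t 4.78 tcp [ 0.5608 -0.1264  0.2138] F [ 1.6  0.1 -2. ] w 0.0231
```

Call:
play_rows:
  deltas:
    - [18, [0, -15, 10], [0, -0.005, 0]]
    - [18, [0, -23, 40], [0, -0.005, 0]]
    - [18, [0, -23, 75], [0, -0.005, 0]]
    - [18, [0, -23, 97], [0, -0.005, 0]]
    - [18, [0, -23, 108], [0, -0.005, 0]]
    - [18, [0, -23, 108], [0, -0.005, 0]]
    - [18, [0, -23, 108], [0, -0.005, 0]]

```text
clock: 5.65
tcp_pos: [0.5638, -0.1491, 0.1065]
orientation: [-0.204, 3.134, 0.002]
contact_force: [0.0, -0.0, -1.5]
grip_width: 0.0232
```

```bash
python3 - <<'E'
from h import *
go(563.3,-149,106,7.4)
b=np.deg2rad(7.4);go(547.5-np.sin(b)*150,-27.5+np.cos(b)*150,106,7.4)
p,d=r.grab_frame("scene");cv2.imwrite("pics/s2.png",p[100:300,160:460,::-1].repeat(2,0).repeat(2,1))
E
```

```text
go [0.5, 0.2, 0.5] [0.001, 0.001, 0.001] t 5.65 tcp [ 0.5638 -0.1491  0.1065] F [ 0.  -0.  -1.5] w 0.0232
go [0.4, 272.7, 0.8] [0.001, 0.001, 0.001] t 5.65 tcp [ 0.5638 -0.1491  0.1065] F [ 0.  -0.  -1.5] w 0.0232
```

View pics/s2.png

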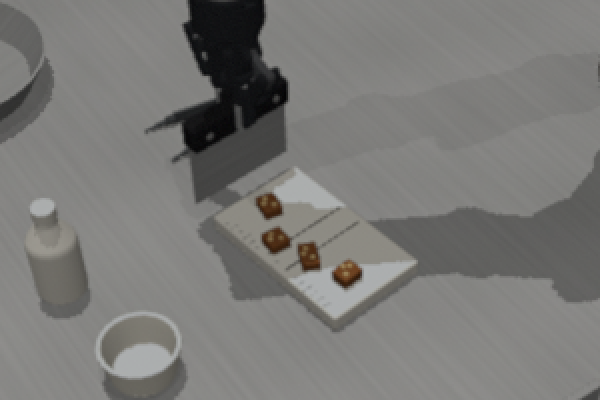

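The blade stands upright, parallel to the board's −y end, with four chips ahead of it. Sweeping toward +y.

Call:
play_rows:
  deltas:
    - [18, [0, 10, 1], [0, 0, 0]]
    - [18, [0, 25, 1.5], [0, 0, 0]]
    - [18, [0, 41, 1.5], [0, 0, 0]]
    - [18, [0, 57, 1.5], [0, 0, 0]]
    - [18, [0, 73, 1.5], [0, 0, 0]]
    - [18, [0, 89, 1.5], [0, 0, 0]]
    - [18, [0, 105, 1.5], [0, 0, 0]]
    - [18, [0, 121, 1.5], [0, 0, 0]]

```text
clock: 6.7
tcp_pos: [0.5482, -0.0282, 0.1054]
orientation: [-0.203, 3.133, 0.002]
contact_force: [0.2, 0.0, -1.6]
grip_width: 0.0231
```

Call:
play_rows:
  deltas:
    - [18, [0, 17, 0], [0, 0, 0]]
    - [18, [0, 33, 0], [0, 0, 0]]
    - [18, [0, 49, 0], [0, 0, 0]]
    - [18, [0, 65, 0], [0, 0, 0]]
    - [18, [0, 81, 0], [0, 0, 0]]
    - [18, [0, 97, 0], [0, 0, 0]]
    - [18, [0, 113, 0], [0, 0, 0]]
    - [18, [0, 129, 0], [0, 0, 0]]

```text
clock: 7.7
tcp_pos: [0.5322, 0.1001, 0.1069]
orientation: [-0.201, 3.132, 0.001]
contact_force: [-0.2, 0.8, -1.7]
grip_width: 0.0232
```

```bash
python3 - <<'E'
from h import *
b=np.deg2rad(7.4);go(547.5-np.sin(b)*145,-27.5+np.cos(b)*145,106,7.4)
p,d=r.grab_frame("scene");cv2.imwrite("pics/s3.png",p[100:300,160:460,::-1].repeat(2,0).repeat(2,1))
E
```

```text
go [1.3, 16.5, 0.9] [0.001, 0.003, -0.001] t 7.7 tcp [0.5322 0.1001 0.1069] F [-0.2  0.8 -1.7] w 0.0232
```

View pics/s3.png

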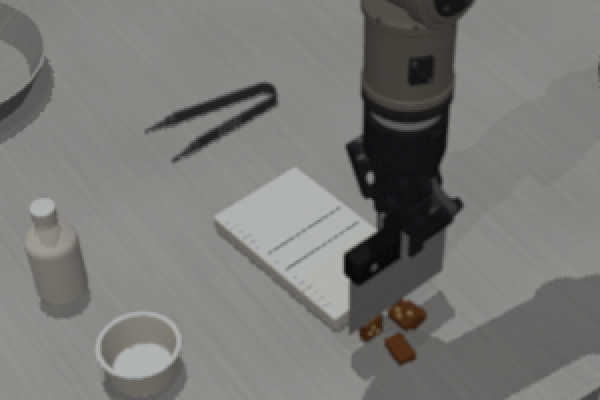

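Board looks clear, with the chips past the +y end. I'll push 20 mm more, then lift.

Call:
play_rows:
  deltas:
    - [18, [0, 12, 0], [0, 0, 0]]
    - [18, [0, 24, 0], [0, 0, 0]]
    - [18, [0, 24, -30], [0, 0, 0]]
    - [18, [0, 24, -70], [0, 0, 0]]
    - [18, [0, 24, -105], [0, 0, 0]]
    - [18, [0, 24, -113], [0, 0, 0]]
    - [18, [0, 24, -113], [0, 0, 0]]

```text
clock: 8.62
tcp_pos: [0.5279, 0.1271, 0.219]
orientation: [-0.207, 3.132, 0.005]
contact_force: [-1.1, -0.4, -2.0]
grip_width: 0.0233
```

```bash
python3 - <<'E'
from h import *
go(524.8,331.9,219,.5)
E
```

```text
go [-23.9, 203.5, 0.6] [0.003, 0.003, 0.123] t 8.62 tcp [0.5279 0.1271 0.219 ] F [-1.1 -0.4 -2. ] w 0.0233
```

Call:
play_rows:
  deltas:
    - [18, [-4, 30, 0], [0, 0, 0.02]]
    - [18, [-9, 75, 0], [0, 0, 0.05]]
    - [18, [-14, 120, 0], [0, 0, 0.08]]
    - [18, [-19, 165, 0.5], [0, 0, 0.1]]
    - [18, [-23, 195, 0.5], [0, 0, 0.123]]
    - [18, [-24, 203.5, 0.5], [0.003, 0.003, 0.123]]
    - [18, [-24, 203.5, 0.5], [0.003, 0.003, 0.123]]
    - [18, [-24, 203.5, 0.5], [0.003, 0.003, 0.123]]

```text
clock: 9.62
tcp_pos: [0.5253, 0.3297, 0.2186]
orientation: [0.011, -3.141, 0.003]
contact_force: [0.4, 0.0, -2.0]
grip_width: 0.0231
```

```bash
python3 - <<'E'
from h import *
go(524.8,331.9,89,.5); print(r.get_obs()["orientation"])
p,d=r.grab_frame("top");np.savez("top1.npz",p=p,d=d);hsv=cv2.cvtColor(p,cv2.COLOR_RGB2HSV)
m=np.zeros(p.shape[:2],bool);m[220:300,225:395]=(hsv[...,1]>90)[220:300,225:395]
a=np.deg2rad(-7.4);M=np.array([[np.cos(a),-np.sin(a)],[np.sin(a),np.cos(a)]])
for s,uv in blobs(m,5):
    P=onz("top",uv,.01);print(s,P.mean(0).round(3),"board",(M@(P.mean(0)[:2]-[.5475,-.0275])).round(3),"z",np.percentile(cloud("top",d,uv)[:,2],[50,95]).round(3))
E
```

```text
go [0.4, 2.4, 129.6] [-0.002, -0.001, -0.002] t 9.62 tcp [0.5253 0.3297 0.2186] F [ 0.4  0.  -2. ] w 0.0231
[ 1.06952150e-02 -3.14100096e+00  2.56187601e-03]
[267 248  20  10 124] [0.561 0.129 0.01 ] board [0.034 0.153] z [0.016 0.026]
[268 262  20  11 117] [0.525 0.125 0.01 ] board [-0.003  0.155] z [0.016 0.027]
```

Call:
play_rows:
  deltas:
    - [18, [0.4, 2.4, 0], [-0.002, -0.001, -0.002]]
    - [18, [0.4, 2.4, 10], [-0.002, -0.001, -0.002]]
    - [18, [0.4, 2.4, 25], [-0.002, -0.001, -0.002]]
    - [18, [0.4, 2.4, 35], [-0.002, -0.001, -0.002]]
    - [18, [0.4, 2.4, 35], [-0.002, -0.001, -0.002]]
    - [18, [0.4, 2.4, 35], [-0.002, -0.001, -0.002]]

```text
clock: 10.42
tcp_pos: [0.5251, 0.3324, 0.1839]
orientation: [-0.014, 3.141, 0.001]
contact_force: [0.6, 0.1, -1.9]
grip_width: 0.0232
```

```bash
python3 - <<'E'
from h import *
go(524.8,331.9,89,.5)
E
```

```text
go [0.4, -0.6, 94.9] [0.001, 0.001, 0.0] t 10.43 tcp [0.5251 0.3324 0.1839] F [ 0.6  0.1 -1.9] w 0.0232
```

Call:
play_rows:
  deltas:
    - [18, [0.4, -0.5, 10], [0, 0, 0]]
    - [18, [0.4, -0.5, 25], [0, 0, 0]]
    - [18, [0.4, -0.5, 40], [0, 0, 0]]
    - [18, [0.4, -0.5, 55], [0, 0, 0]]
    - [18, [0.4, -0.5, 70], [0, 0, 0]]
    - [18, [0.4, -0.5, 85], [0, 0, 0]]
    - [18, [0.4, -0.5, 92], [0, 0, 0]]
    - [18, [0.4, -0.5, 94], [0, 0, 0]]

```text
clock: 11.42
tcp_pos: [0.5247, 0.3319, 0.0895]
orientation: [-0.014, 3.141, 0.001]
contact_force: [-0.0, 0.2, -1.7]
grip_width: 0.023
```

```bash
python3 - <<'E'
from h import *
go(524.8,331.9,89,.5)
E
```

```text
go [-0.1, 0.0, 0.5] [0.001, 0.001, 0.0] t 11.43 tcp [0.5247 0.3319 0.0895] F [-0.   0.2 -1.7] w 0.023
```

Call:
play_rows:
  deltas:
    - [18, [0, 0, 0.7], [0, 0, 0]]
    - [30, [0, 0, 0.7], [0, 0, 0]]
    - [50, [0, 0, 0.7], [0, 0, 0]]
    - [85, [0, 0, 0], [0, 0, 0]]
    - [85, [0, 0, 0], [0, 0, 0]]
    - [85, [0, 0, -30], [0, 0, 0]]
    - [85, [0, 0, -80], [0, 0, 0]]
    - [85, [0, 0, -130], [0, 0, 0]]

```text
clock: 12.42
tcp_pos: [0.5244, 0.3316, 0.2207]
orientation: [-0.014, 3.142, 0.0]
contact_force: [0.1, 0.9, 0.3]
grip_width: 0.0849
```

```bash
python3 - <<'E'
from h import *
go(515,-266.5,220,0)
o=r.get_obs();p,d=r.grab_frame("wrist");cv2.imwrite("pics/w4.png",p[:,:,::-1])
g=np.stack(np.meshgrid(range(640),range(480)),-1).reshape(-1,2);P=cloud("wrist",d,g,o)
ok=(d[g[:,1],g[:,0]]>0)&(abs(P[:,1]-.332)<.03)&(abs(P[:,0]-.525)<.09)
for a,b in[(.108,.13),(.08,.095)]:
    q=P[ok&(P[:,2]>a)&(P[:,2]<b)];print(a,len(q),rect(q),np.percentile(q[:,2],[5,50,95]))
E
```

```text
go [14.6, -598.0, 0.6] [0.0, 0.0, 0.009] t 12.43 tcp [0.5244 0.3316 0.2207] F [0.1 0.9 0.3] w 0.0849
0.108 7858 (array([525.1, 332.5]), array([128.6,  24.1]), 0.3) [0.1152938  0.1176584  0.11888739]
0.08 775 (array([521.2, 331.9]), array([121.2,  30. ]), 0.2) [0.0845274  0.0857651  0.08722768]
```

The scraper hangs exactly as before (same height and pose). Moving to the dividers.

Call:
play_rows:
  deltas:
    - [85, [1, -40, 0], [0, 0, 0]]
    - [85, [3, -100, 0], [0, 0, 0]]
    - [85, [4, -160, 0], [0, 0, 0]]
    - [85, [6, -220, 0], [0, 0, 0]]
    - [85, [7, -280, 0], [0, 0, 0]]
    - [85, [9, -340, 0], [0, 0, 0]]
    - [85, [10, -400, 0], [0, 0, 0]]
    - [85, [11, -450, 0], [0, 0, 0]]

```text
clock: 13.48
tcp_pos: [0.5199, -0.119, 0.2254]
orientation: [-0.011, 3.132, 0.011]
contact_force: [0.4, -0.4, -0.0]
grip_width: 0.085
```

Call:
play_rows:
  deltas:
    - [85, [1, -50, 0], [0, 0, 0]]
    - [85, [3, -100, 0], [0, 0, 0]]
    - [85, [4, -140, 0], [0, 0, 0]]
    - [85, [4, -148, 0], [0, 0, 0]]
    - [85, [4, -148, 0], [0, 0, 0]]
    - [85, [4, -148, 0], [0, 0, 0]]

```text
clock: 14.22
tcp_pos: [0.5174, -0.2652, 0.2242]
orientation: [-0.014, 3.132, 0.012]
contact_force: [0.7, 0.7, -0.9]
grip_width: 0.085
```

```bash
python3 - <<'E'
from h import *
go(515,-266.5,220,0)
o=r.get_obs();p,d=r.grab_frame("wrist");cv2.imwrite("pics/w5.png",p[:,:,::-1]);np.savez("w5.npz",p=p,d=d)
m=(p.max(2)<85);m[300:]=False
for s,uv in blobs(m,100):
    P=cloud("wrist",d,uv,o);Q=onz("wrist",uv,.016,o);print(s,rect(Q),np.percentile(P[:,2],[5,50,95]).round(3))
    for x in np.arange(Q[:,0].min(),Q[:,0].max(),.015):
        q=Q[abs(Q[:,0]-x)<.002];print("  ",x.round(3),q[:,1].min().round(4),q[:,1].max().round(4)) if len(q) else 0
E
```

```text
go [2.5, -1.3, 4.1] [0.008, 0.01, 0.009] t 14.22 tcp [ 0.5174 -0.2652  0.2242] F [ 0.7  0.7 -0.9] w 0.085
[  393     0   247   300 18629] (array([484.7, -79. ]), array([101.7, 291.8]), 52.7) [-0.     0.001  0.007]
   0.354 -0.043 -0.01
   0.369 -0.055 -0.0073
   0.384 -0.066 -0.0046
   0.399 -0.0781 -0.0019
   0.414 -0.0878 0.0011
   0.429 -0.1 0.0041
   0.444 -0.1108 -0.0054
   0.459 -0.1225 -0.0176
   0.474 -0.1342 -0.0285
   0.489 -0.1387 -0.0166
   0.504 -0.151 -0.1304
   0.519 -0.1392 -0.131
   0.534 -0.1364 -0.1294
   0.549 -0.1352 -0.1277
   0.564 -0.1862 -0.126
   0.579 -0.1942 -0.1234
   0.594 -0.167 -0.1215
[ 272  109  125  184 4455] (array([ 527.6, -243.6]), array([105.8, 162. ]), 82.9) [-0.     0.002  0.018]
   0.443 -0.2793 -0.2641
   0.458 -0.2883 -0.2534
   0.473 -0.2901 -0.2498
   0.488 -0.2911 -0.2496
   0.503 -0.2929 -0.2467
   0.518 -0.2948 -0.2456
   0.533 -0.2959 -0.2229
   0.548 -0.2979 -0.196
   0.563 -0.3008 -0.2393
   0.578 -0.302 -0.238
   0.593 -0.3023 -0.2384
```

View pics/w5.png

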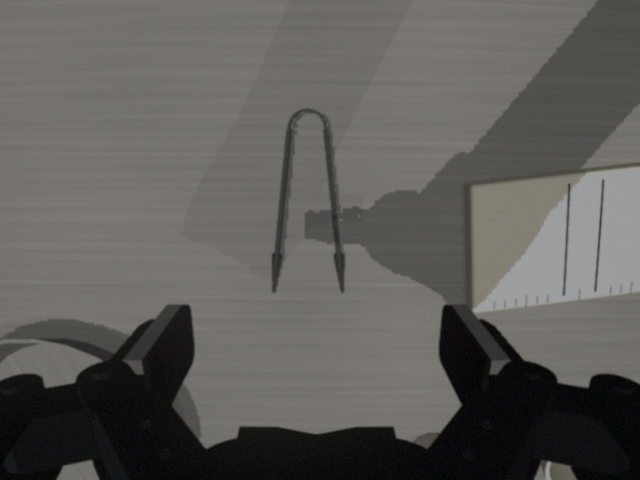

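The wrist view shows the dividers: bow rear (307,110), tips (274,291) and (342,291). The outside width at x=0.518 is 49 mm, which matches the origin. Descend.

```bash
python3 - <<'E'
from h import *
go(521,-270,33,.4)
E
```

```text
go [-1.7, -6.3, 191.2] [0.008, 0.01, 0.002] t 14.28 tcp [ 0.5174 -0.2652  0.2242] F [-0.8  0.6  0.9] w 0.0843
```

Call:
play_rows:
  deltas:
    - [85, [0, -3, 30], [0.004, 0.005, 0]]
    - [85, [-1, -6, 80], [0.008, 0.01, 0.002]]
    - [85, [-1.7, -6.3, 130], [0.008, 0.01, 0.002]]
    - [85, [-1.7, -6.3, 170], [0.008, 0.01, 0.002]]
    - [85, [-1.7, -6.3, 191], [0.008, 0.01, 0.002]]
    - [85, [-1.7, -6.3, 191], [0.008, 0.01, 0.002]]
    - [85, [-1.7, -6.3, 191], [0.008, 0.01, 0.002]]

```text
clock: 15.15
tcp_pos: [0.522, -0.2698, 0.0343]
orientation: [-0.013, 3.14, -0.001]
contact_force: [0.7, -0.4, -0.7]
grip_width: 0.0852
```

```bash
python3 - <<'E'
from h import *
go(521,-270,3,.4)
E
```

```text
go [1.0, -0.2, 31.3] [-0.001, 0.001, 0.001] t 15.15 tcp [ 0.522  -0.2698  0.0343] F [ 0.7 -0.4 -0.7] w 0.0852
```

Call:
play_rows:
  deltas:
    - [85, [1, 0, 15], [0, 0, 0]]
    - [85, [1, 0, 27], [0, 0, 0]]
    - [85, [1, 0, 31], [0, 0, 0]]
    - [60, [1, 0, 31], [0, 0, 0]]
    - [52, [1, 0, 31], [0, 0, 0]]
    - [45, [1, 0, 31], [0, 0, 0]]
    - [42, [1, 0, 31], [0, 0, 0]]
    - [42, [1, 0, 31], [0, 0, 0]]
  squeeze: 60

```text
clock: 16.15
tcp_pos: [0.5219, -0.2705, 0.0046]
orientation: [-0.012, 3.138, -0.003]
contact_force: [-1.8, 0.7, 7.2]
grip_width: 0.0421
```

Call:
play_rows:
  deltas:
    - [40, [0, 0, 0], [0, 0, 0]]
    - [38, [0, 0, 0], [0, 0, 0]]
    - [36, [0, 0, 0], [0, 0, 0]]
    - [35, [0, 0, 0], [0, 0, 0]]
    - [34, [0, 0, 0], [0, 0, 0]]
    - [34, [0, 0, 0], [0, 0, 0]]

```text
clock: 16.9
tcp_pos: [0.5226, -0.271, 0.0056]
orientation: [-0.012, 3.137, -0.003]
contact_force: [-1.0, 1.1, 9.1]
grip_width: 0.0343
```

Call:
play_rows:
  deltas:
    - [34, [0, 0, -5], [0, 0, 0]]
    - [34, [0, 0, -20], [0, 0, 0]]
    - [34, [0, 0, -40], [0, 0, 0]]
    - [34, [0, 0, -60], [0, 0, 0]]
    - [34, [0, 0, -70], [0, 0, 0]]
    - [34, [0, 0, -70], [0, 0, 0]]

```text
clock: 17.65
tcp_pos: [0.5229, -0.271, 0.0767]
orientation: [-0.012, 3.135, -0.004]
contact_force: [1.1, -0.5, -0.8]
grip_width: 0.0338
```

```bash
python3 - <<'E'
from h import *
a=np.deg2rad(7.4);b=np.array([547.5,-27.5])+np.array([np.cos(a),np.sin(a)])*-75
go(*b,76,7.4)
p,d=r.grab_frame("scene");np.savez("s6.npz",p=p,d=d);cv2.imwrite("pics/s6.png",cv2.resize(p[110:240,190:340,::-1],None,fx=4,fy=4,interpolation=cv2.INTER_NEAREST))
E
```

```text
go [47.9, 234.2, -0.3] [-0.003, 0.007, -0.121] t 17.65 tcp [ 0.5229 -0.271   0.0767] F [ 1.1 -0.5 -0.8] w 0.0338
```

View pics/s6.png

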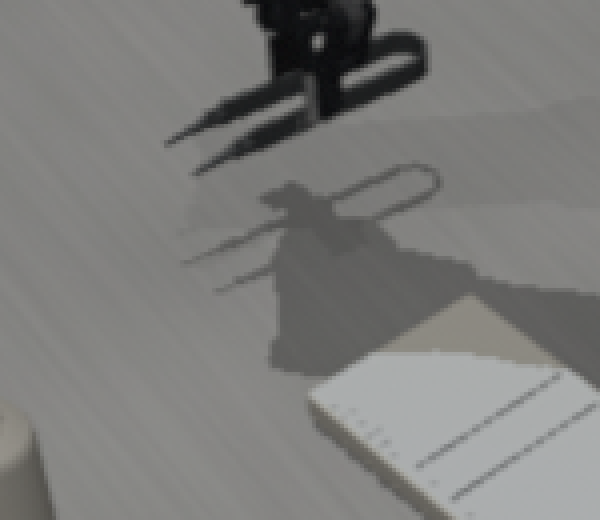

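The dividers are carried, legs parallel, tips at (168,143) and (195,173) in the crop, with no visible droop. Moving over the board.

Call:
play_rows:
  deltas:
    - [34, [6, 30, 0], [0, 0.002, -0.02]]
    - [34, [14, 70, 0], [0, 0.004, -0.04]]
    - [34, [23, 110, 0], [-0.001, 0.005, -0.06]]
    - [34, [31, 150, 0], [-0.002, 0.006, -0.08]]
    - [34, [39, 190, 0], [-0.003, 0.007, -0.1]]
    - [34, [45, 220, 0], [-0.003, 0.007, -0.121]]
    - [34, [48, 234, 0], [-0.003, 0.007, -0.121]]
    - [34, [48, 234, 0], [-0.003, 0.007, -0.121]]

```text
clock: 18.7
tcp_pos: [0.4724, -0.0368, 0.0748]
orientation: [0.204, -3.133, -0.0]
contact_force: [-0.4, 0.2, -1.9]
grip_width: 0.0342
```

```bash
python3 - <<'E'
from h import *
print("tips before", onz("scene",[(232.1,145.8),(239,153.2)],.074).round(4))
a=np.deg2rad(7.4);b=np.array([547.5,-27.5])+np.array([np.cos(a),np.sin(a)])*-75
go(*b,50,7.4)
p,d=r.grab_frame("scene");np.savez("s7.npz",p=p,d=d);cv2.imwrite("pics/s7.png",cv2.resize(p[170:270,250:380,::-1],None,fx=6,fy=6,interpolation=cv2.INTER_NEAREST))
E
```

```text
tips before [[ 0.6062 -0.2856  0.074 ]
 [ 0.606  -0.2538  0.074 ]]
go [-0.8, -0.5, 24.8] [0.0, -0.002, 0.001] t 18.7 tcp [ 0.4724 -0.0368  0.0748] F [-0.4  0.2 -1.9] w 0.0342
```

View pics/s7.png

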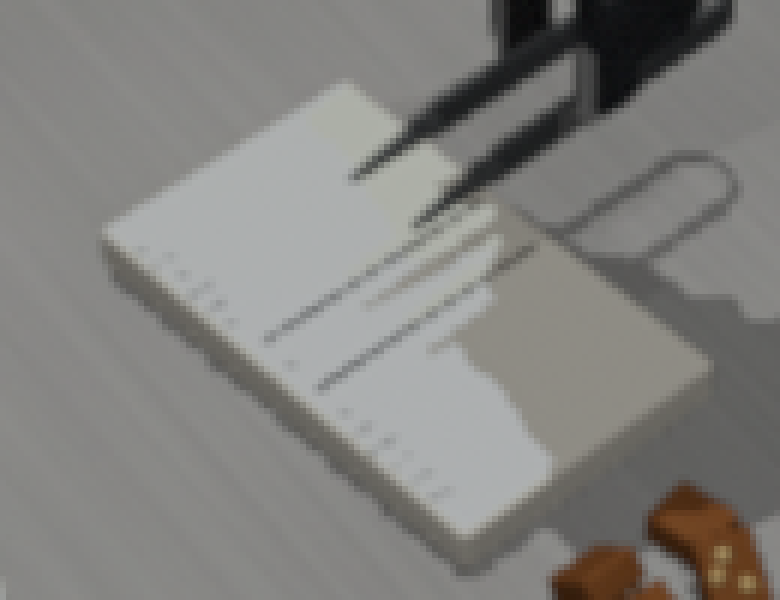

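```bash
python3 - <<'E'
from h import *
px=lambda *q:[(250+(u+.5)/6-.5,170+(v+.5)/6-.5) for u,v in q]
A=onz("scene",px((267,341),(470,222),(318,387),(535,247)),.02);print(A.round(4))
for i in(0,2):print(np.rad2deg(np.arctan2(*(A[i]-A[i+1])[1::-1])))
T=onz("scene",px((352,180),(415,225)),.0722);print(T.round(4))
a=np.deg2rad(-7.4);M=np.array([[np.cos(a),-np.sin(a)],[np.sin(a),np.cos(a)]])
for P in(A,T):print((M@(P[:,:2]-[.5475,-.0275]).T).T.round(4))
E
```

```text
[[ 0.6009 -0.0363  0.02  ]
 [ 0.5082 -0.0438  0.02  ]
 [ 0.5981 -0.0074  0.02  ]
 [ 0.4962 -0.0197  0.02  ]]
4.628022323537029
6.8857573839386985
[[ 0.5595 -0.0414  0.0722]
 [ 0.5539 -0.0104  0.0722]]
[[ 0.0518 -0.0156]
 [-0.041  -0.0111]
 [ 0.0528  0.0134]
 [-0.0498  0.0143]]
[[ 0.0101 -0.0153]
 [ 0.0085  0.0161]]
```

Call:
play_rows:
  deltas:
    - [34, [-0.5, -0.5, 8], [0, 0, 0]]
    - [34, [-0.5, -0.5, 20], [0, 0, 0]]
    - [34, [-0.5, -0.5, 32], [0, 0, 0]]
    - [34, [-0.5, -0.5, 40], [0, 0, 0]]
    - [34, [-0.5, -0.5, 45], [0, 0, 0]]
    - [34, [-0.5, -0.5, 45], [0, 0, 0]]
    - [34, [-0.5, -0.5, 45], [0, 0, 0]]

```text
clock: 19.62
tcp_pos: [0.4734, -0.0382, 0.0302]
orientation: [0.202, -3.134, 0.0]
contact_force: [0.7, -0.5, -1.4]
grip_width: 0.0346
```

```bash
python3 - <<'E'
from h import *
go(473.1,-37.2,29,7.4)
p,d=r.grab_frame("scene");np.savez("s8.npz",p=p,d=d);cv2.imwrite("pics/s8.png",cv2.resize(p[170:270,250:380,::-1],None,fx=6,fy=6,interpolation=cv2.INTER_NEAREST))
E
```

```text
go [0.1, 1.1, 1.2] [-0.0, -0.001, -0.001] t 19.62 tcp [ 0.4734 -0.0382  0.0302] F [ 0.7 -0.5 -1.4] w 0.0346
```

View pics/s8.png

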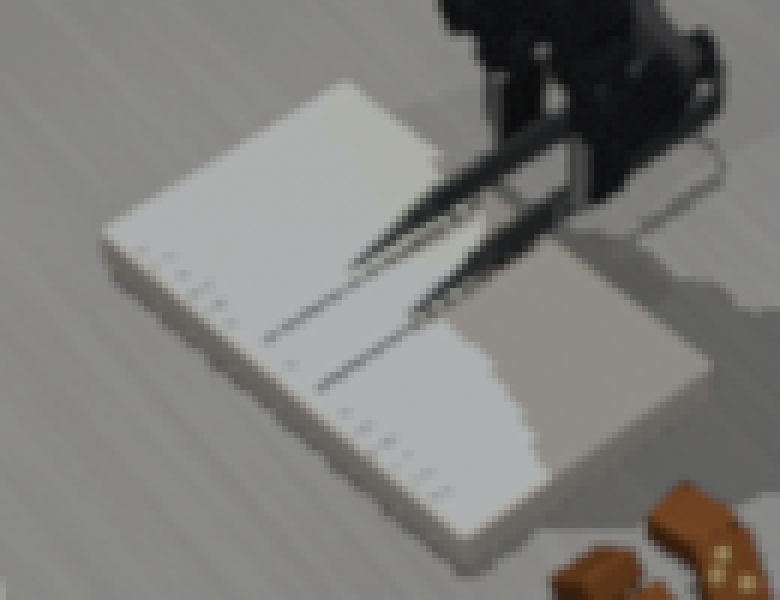

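Call:
play_rows:
  deltas:
    - [33.6, [0, 0.8, 1.5], [0, 0, 0]]
    - [33.6, [0, 0.8, 1.5], [0, 0, 0]]
    - [33.6, [0, 0.8, 1.5], [0, 0, 0]]
    - [33.6, [0, 0.8, 1.5], [0, 0, 0]]
    - [33.6, [0, 0.8, 1.5], [0, 0, 0]]
    - [33.6, [0, 0.8, 1.5], [0, 0, 0]]

```text
clock: 20.42
tcp_pos: [0.4733, -0.0374, 0.0288]
orientation: [0.202, -3.134, 0.0]
contact_force: [0.1, -0.6, -1.4]
grip_width: 0.0338
```

```bash
python3 - <<'E'
from h import *
w=[]
a=np.deg2rad(-7.4);M=np.array([[np.cos(a),-np.sin(a)],[np.sin(a),np.cos(a)]])
for i in range(6): 
    p,d=r.grab_frame(("scene","top")[i%2]);o=r.get_obs();w.append(o["grip_width"])
    if i==0: ps,ds=p,d
    if i==1: pt,dt=p,d
print("w",np.round(w,5),o["contact_force"],o["tcp_pos"])
for nm,p,dd,(x0,x1,y0,y1),thr in(("scene",ps,ds,(300,350,185,230),70),("top",pt,dt,(320,360,235,285),75)):
    m=np.zeros(p.shape[:2],bool);m[y0:y1,x0:x1]=(p.max(2)<thr)[y0:y1,x0:x1]
    for s,uv in blobs(m,15):
        P=onz(nm,uv,.030);B=(M@(P[:,:2]-[.5475,-.0275]).T).T
        print(nm,s,"tip-most",B[B[:,0].argsort()[-4:]].round(4).tolist())
        for x in np.arange(-.05,.01,.012):
            q=B[abs(B[:,0]-x)<.003];print("   ",x.round(3),(q[:,1].min().round(4),q[:,1].max().round(4)) if len(q) else 0)
cv2.imwrite("pics/s9.png",np.hstack([cv2.resize(ps[180:240,290:350,::-1],(390,390)),cv2.resize(pt[225:295,295:365,::-1],(390,390))]))
E
```

```text
w [0.03382 0.03394 0.03345 0.03393 0.03399 0.03393] [ 1.03017507 -0.09060234 -0.48970544] [ 0.47330759 -0.03741849  0.02876489]
scene [314 185  36  27 300] tip-most [[-0.0121, -0.0141], [-0.0105, -0.0155], [-0.0069, -0.0147], [-0.0033, -0.0139]]
    -0.05 (np.float64(-0.0209), np.float64(-0.0103))
    -0.038 (np.float64(-0.0213), np.float64(-0.0094))
    -0.026 (np.float64(-0.0197), np.float64(-0.0099))
    -0.014 (np.float64(-0.0164), np.float64(-0.0141))
    -0.002 (np.float64(-0.0139), np.float64(-0.0139))
scene [323 198  23  22 108] tip-most [[-0.0088, 0.0154], [-0.0053, 0.0162], [-0.0033, 0.0184], [-0.0018, 0.0169]]
    -0.05 (np.float64(0.0084), np.float64(0.0195))
    -0.038 (np.float64(0.0093), np.float64(0.0203))
    -0.026 (np.float64(0.0116), np.float64(0.0204))
    -0.014 (np.float64(0.0139), np.float64(0.0197))
    -0.002 (np.float64(0.0169), np.float64(0.0184))
top [328 267   7  18  41] tip-most [[-0.0205, 0.0108], [-0.0202, 0.0134], [-0.0199, 0.016], [-0.0174, 0.0157]]
    -0.05 (np.float64(0.0215), np.float64(0.0271))
    -0.038 (np.float64(0.0176), np.float64(0.0207))
    -0.026 (np.float64(0.0111), np.float64(0.0168))
    -0.014 0
    -0.002 0
```

View pics/s9.png

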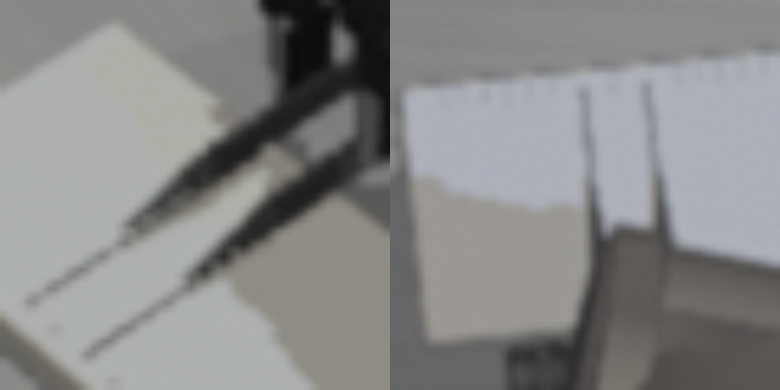

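Both views show each point lying on its own line. The grip reads 33.9 mm, which gives a gap of about 30 mm. Handing in.

```bash
python3 -c "
from bench import r
print(r.hand_in())"
```

```text
the job is handed in; nothing more can be done
None
```

I handed the job in at about 21 s of the 64 s allowed, with the dividers still held over the board.

- **Chips:** I took the scraper from its rack and wiped all four chips off the board's +y end in one sweep. Afterwards they lay about 153 mm from the board's centre (the limit is 125 mm), as two patches of two touching chips each.
- **Scraper:** it is back in the rack and let go, within 1 mm and at the same height as at the start, measured in the wrist camera's depth picture.
- **Dividers:** they are gripped at the ridged place, and the fingers read 33.4–34.0 mm against the 34 mm that means a 30 mm gap. In the scene camera the points measured 30–31 mm apart, at about y = −14 and +16 mm on the board. They are an estimated 6 mm above it, and the wrist force showed no contact.
- **Disagreements:** a scene-camera measurement before the final 0.4 mm tightening gave 31.5–31.8 mm, still within tolerance. In the top camera the second leg was not picked out by the colour mask, so there I judged by eye that each point meets its line.
- **Bottle, tub and ramekin:** the arm stayed clear of all three, but I did not measure them again at the end.

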